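# Second slotted weight onto the key-force tester

## Robot

A 6-joint arm with a two-finger parallel gripper is mounted at the origin on the work surface. World frame = base frame: x ahead of the robot, y to its left, z up, the work surface at z = 0. Lengths are in mm, angles in rad, forces in N, time in s.
With the tool pointing down it reaches from about 425 to 950 mm from the base axis. Payload 3.5 kg.
Tool frame: the origin (TCP) lies midway between the tips of the shut fingers; the grasp point (between the pads) lies 19 mm behind it; z points along the fingers, y is the line along which they close (so a half turn about z gives the same grasp; the last joint's range is limited). The gripper opens to 85 mm and grips with 20 to 120 N. Pads are 22 mm wide; open, the fingers measure 114 mm over their backs; the gripper's body (76 mm by 85 mm) begins 54 mm behind the grasp point. The pads swing forward as they close: fully open they stand 13 mm farther back than shut.
Start: joints at [-0.15, 0.286, 1.577, -0, 1.279, -0.15], TCP at [674.986, 0.032, 231.325] pointing down, gripper open.
Joint ranges: [-2.77, 2.77], [-0.9, 2.22], [0.21, 2.48], [-1.53, 4.67], [0.24, 2.81], [-2.84, 2.84]. Speed limits (rad/s): [2.79, 2.79, 3.14, 3.14, 3.14, 3.14].

## Interface

Orientations are given as a rotation vector (axis times angle).
In Python, from bench import r gives the robot as it stands. Calls block until the motion is done:
- r.move_pose(position, orientation): joint-space move of the TCP to a pose.
- r.move_linear(position, speed=150, attitude=None): straight line of the TCP; attitude=None keeps the orientation; speed is the mean speed in mm/s.
- r.move_j(angles): joint-space move.
- r.gripper_to(opening, force=None): finger opening in mm; force is the grip in N (None keeps the last); returns when the fingers have stopped.
- r.pause(seconds).
- r.inverse_kinematics(position, orientation): joint angles nearest the present ones, or None.
- r.observe(): the state.
- r.capture(name): name is "scene" or "side" or "wrist"; returns a dict with "pixels" (480x640x3 uint8, red, green, blue), "z_map" (480x640 float32, mm along the optical axis (not along the pixel's ray), 0 where there is no reading), "mtx" (3x3 intrinsics, pixels), "dist_coeffs" ([k1, k2, p1, p2, k3] as OpenCV has them; the pictures are not rectified), "view" (4x4, takes a point from world to camera coordinates). Camera axes: x right, y down, z forward; pixel columns grow to the right and rows downward; lengths in mm; the calibration is good to about 2 mm. A picture is of the moment at which its call begins.
A pose or a line that the arm cannot do raises r.MotionError and nothing moves.
- r.sign_off(): hands the job in; it is judged then, once.
The state is a dict: "time_s": time; "joints": joint angles; "dq": joint speeds; "joint_efforts": joint torques, N m; "tool_pos": TCP position; "tool_rot": TCP orientation; "force": force on the tool from outside, world axes, zero at the start; "torque": the same for the moment, N m; "opening": finger opening in mm; "finger_force": force on a finger pad.
Only numpy, scipy, OpenCV 4.12 (cv2) and the standard library are available. Lean on these libraries where they do the work, as an engineer would, in place of code of your own. Each camera call takes 0.05 s, during which the arm holds its last target. There are 200 camera calls.

## Task

Slide the loose big steel slotted weight in sideways under the black knob of the key-force tester, so that it rests flat on the steel weight already on the plunger, centred on the stem. Then turn the new weight until its slot points the opposite way from the slot of the weight beneath, so that neither can slip off, and let go. Leave everything else on the bench where it is.

Things in the scene. Friction and masses are not known exactly. Their poses are not given: they have to be found in the camera images.
- weight: The weight to load: bright steel slotted disc, 66 mm diameter, 26 mm thick, 0.6 kg, flat on a black rubber pad 4 mm thick, beside two smaller brass ones, slot pointing any way. The slot, 12 mm wide, runs straight from the centre out through the rim, so that the centre can sit on the stem. Origin: centre of the underside; x points out through the slot's mouth, z up. Grip the rim across a diameter.
- weight_slot (a point): The mouth of that weight's slot: on the rim, 33 mm along x from the centre and 13 mm above the underside
- lower_weight: Identical steel disc (66 mm diameter, 26 mm thick, 12 mm slot) already on the tester, lying on its pan around the stem. Origin: centre of the underside; x points out through the mouth of its slot, which faces the tester's column to within 30 degrees either way. It is loose and turns if dragged
- lower_weight_slot (a point): The mouth of the lower weight's slot, on its rim
- tester: Key-force tester, fixed: base 250 x 130 mm, yellow meter in a nest in front, vertical plunger, and behind it a round black column (26 mm diameter, top at 186 mm). Origin on the bench under the plunger's axis; x points from there to the column's axis, 50 mm away. Only 4 mm lie between weights and column, too little for a finger: a gripper on a weight can swing only about 55 degrees either side of x
- pan (a point): On the plunger's axis, at the top of its round pan (62 mm diameter), 120 mm above the bench when up. From it rises the stem, 8 mm diameter, ending in a black knob 30 mm in diameter, underside 64 mm and top 78 mm above the pan: over the lower weight 38 mm are free below the knob for the 26 mm weight
- plunger (a joint): Downward travel of the plunger in m: 0 up (as at the start, with the lower weight on it), end stop 0.006. A key under it holds it up like a spring: the second weight makes it sink about 3 mm, with pan, stem, knob and weights; it rises again when that weight is lifted (1.6 N/mm)
- brass_a: Small brass slotted weight, 48 mm diameter, 20 mm thick, on the black pad; stays there. Origin: centre of the underside
- brass_b: A second one, the same; stays there
- spare_meter: Yellow handheld meter, 170 x 78 x 36 mm, lying on the bench; not to be moved. Origin: centre of the underside
- thermometer: Orange pistol-shaped thermometer lying on its side, 150 x 140 x 44 mm; not to be moved. Origin: under the middle of its barrel
- tea: Amber bottle, 62 mm diameter, 170 mm tall, standing on the bench; not to be moved. Origin: centre of the underside
- driver: Screwdriver with a red handle, 190 mm long, lying on the bench; not to be moved
Things that resemble listed ones, but are neither listed nor needed, are in the scene too. Leave any blue or green look-alike of the weight alone. What is shaped like the lower_weight but blue or purple is not meant.

How it is judged:
By the outcome, as a careful person would: the job done as asked, in the order asked, and still so for the second after the job is handed in, with the robot touching nothing.
It also fails if it takes over 48 s, if anything falls off the work surface, if the arm or the gripper's body presses on something with over 40 N, if the wrist force passes 120 N, or if a joint passes its speed limit or range.

## Working session

There is one attempt and no reset: what is moved stays moved. The work goes in short steps, each a Python script; the robot and the scene stay as the last script left them, time stands still between calls to the robot, and variables do not carry over. Pictures are saved under pics/ and viewed, at most 10 in all, crops included, and the job is handed in when it is done.

```bash
mkdir -p pics; ls; cat > h.py <<'E'
import numpy as np, cv2
from bench import r
def snap(name,fn):
    c=r.capture(name); np.savez('pics/'+fn+'.npz',**c); cv2.imwrite('pics/'+fn+'.png',c['pixels'][:,:,::-1]); return c
def cloud(c):
    K=np.array(c['mtx']);z=np.array(c['z_map'],float);h,w=z.shape
    u,v=np.meshgrid(np.arange(w,dtype=float),np.arange(h,dtype=float))
    p=cv2.undistortPoints(np.stack([u,v],-1).reshape(-1,1,2),K,np.array(c['dist_coeffs'],float)).reshape(h,w,2)
    P=np.dstack([p[...,0]*z,p[...,1]*z,z]); V=np.array(c['view'])
    W=(P-V[:3,3])@V[:3,:3]; W[z==0]=np.nan; return W
def ray(c,u,v,zw):
    p=cv2.undistortPoints(np.array([[[u,v]]],float),np.array(c['mtx']),np.array(c['dist_coeffs'],float)).ravel()
    V=np.array(c['view']);d=V[:3,:3].T@np.array([p[0],p[1],1]);o=-V[:3,:3].T@V[:3,3]
    return o+d*(zw-o[2])/d[2]
E
python3 - <<'E'
from h import *
for n in ['scene','side']:
    c=snap(n,n+'0'); V=np.array(c['view']); print(n,-V[:3,:3].T@V[:3,3],V[2,:3])
print(r.observe())
E
```

```text
pics
scene [1086.92067322 -917.66121652 1195.24865206] [-0.31324782  0.60755935 -0.7298955 ]
side [ 453.54662879 -693.77445228  705.67720836] [ 0.16412225  0.73161878 -0.66166295]
{'time_s': 0.1, 'joints': array([-1.49964806e-01,  2.87085249e-01,  1.57802881e+00, -1.22589805e-05,
        1.27860021e+00, -1.49973804e-01]), 'dq': array([-0.00152523, -0.00145197, -0.00305443, -0.00042755,  0.00194089,
       -0.0007892 ]), 'joint_efforts': array([ 1.14915063e-03, -4.07295120e+01, -2.93698221e+01, -1.06323112e-04,
        3.42678482e-03, -4.41654265e-06]), 'tool_pos': array([6.74407162e+02, 1.39965862e-01, 2.30081019e+02]), 'tool_rot': array([-2.22022463e+00, -2.22025248e+00,  1.99174908e-03]), 'force': array([ 0.71739661, -0.38288858,  0.54306754]), 'torque': array([ 0.02831724,  0.05106316, -0.02360266]), 'finger_force': 0.0, 'opening': 85.60128501524514}
```

View pics/scene0.png

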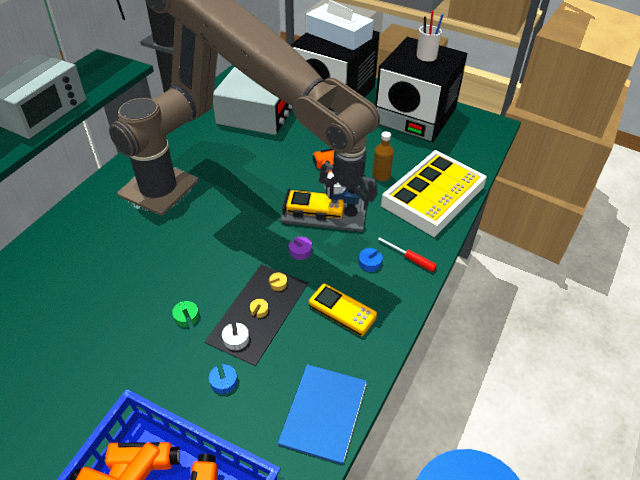

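View pics/side0.png

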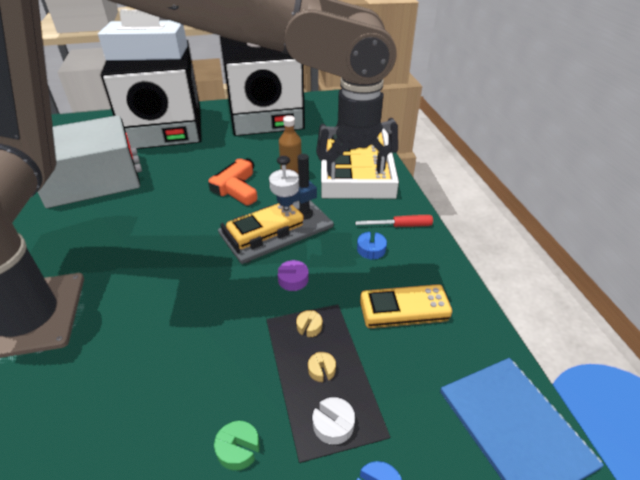

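Candidates for the weight: bright steel disc (scene 235,336; side 333,420) on the black pad with the two brass ones. The green (186,314), blue (223,380 and 371,260) and purple (300,248) discs are look-alikes off the pad. The steel one fits. The tester's steel disc shows at side (285,182), with the column at (303,175). I'll confirm this in an enlarged crop and measure.

```bash
python3 - <<'E'
from h import *
s=dict(np.load('pics/side0.npz'));c=dict(np.load('pics/scene0.npz'))
def crop(im,x,y,w,h,k): return cv2.resize(im[y:y+h,x:x+w,::-1],None,fx=k,fy=k,interpolation=cv2.INTER_CUBIC)
a=crop(s['pixels'],235,145,100,75,4)
b=crop(s['pixels'],285,382,100,75,4)
d=crop(c['pixels'],195,305,100,75,4)
e=crop(c['pixels'],300,160,100,75,4)
cv2.imwrite('pics/crop1.png',np.vstack([np.hstack([a,b]),np.hstack([e,d])]))
for n,q,win in [('side',s,(295,370,395,445)),('scene',c,(215,255,318,355))]:
    W=cloud(q);x0,x1,y0,y1=win;w=W[y0:y1,x0:x1].reshape(-1,3);px=q['pixels'][y0:y1,x0:x1].reshape(-1,3).astype(int)
    m=(w[:,2]>20)&(w[:,2]<45); t=w[m]; top=t[t[:,2]>np.percentile(t[:,2],60)-2.5]
    (cx,cy),rad=cv2.minEnclosingCircle(top[:,:2].astype(np.float32)); print(n,'weight',m.sum(),np.median(top[:,2]),cx,cy,rad)
W=cloud(s)
for u,v in [(303,157),(303,170),(283,160),(284,160),(276,178),(285,190),(245,215),(330,222),(225,237),(240,256),(285,195)]: print(u,v,W[v,u].round(1))
E
```

```text
side weight 1276 29.97935047031449 550.9144287109375 -353.9850769042969 33.668704986572266
scene weight 460 32.10477022653202 551.0211181640625 -352.0028076171875 34.60533142089844
303 157 [605.4 179.3 184.8]
303 170 [603.1 170.3 156.6]
283 160 [557.  154.7 197.5]
284 160 [559.4 156.3 196.2]
276 178 [540.3 167.9 145.3]
285 190 [555.2 135.8 132. ]
245 215 [461.1 241.9  -3.5]
330 222 [662.1 143.3  16.8]
225 237 [407.7 130.9  24.5]
240 256 [436.3  68.6  15.1]
285 195 [554.  132.3 121. ]
```

View pics/crop1.png

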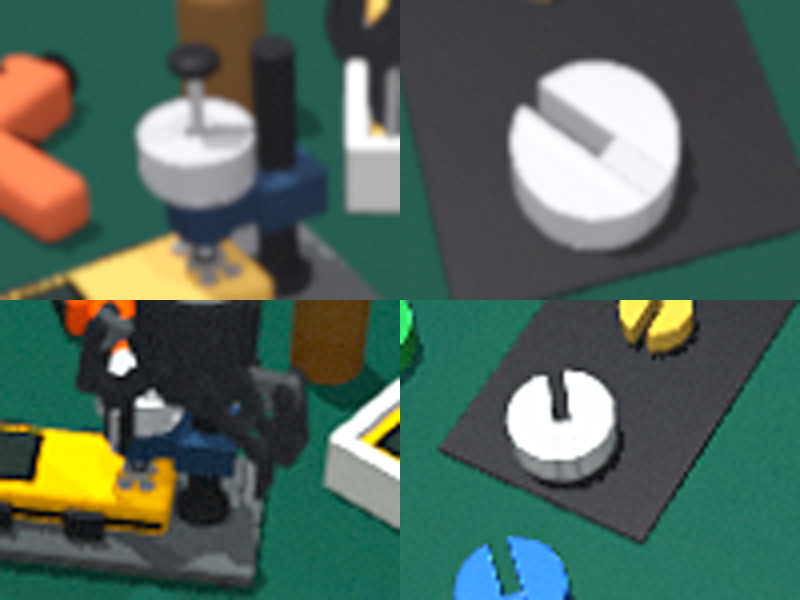

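The crop confirms it. The steel weight lies on the pad at about (551,-353) with its top at z=30, matching the expected 4+26, and its slot mouth is at side (317,405). The lower weight, stem, knob and column are seen from the front-left, but the slot is too shallow to read there, so I'll look with the wrist camera from above.

```bash
cat >> h.py <<'E'
from scipy.spatial.transform import Rotation as Rn
def rv(psi):
    c,s=np.cos(psi),np.sin(psi); return Rn.from_matrix(np.array([[-s,c,0],[c,s,0],[0,0,-1]])).as_rotvec()
E
python3 - <<'E'
from h import *
print(r.inverse_kinematics([500,130,420],rv(0)))
r.move_pose([500,130,420],rv(0))
print(r.observe()['time_s'],r.observe()['tool_pos'],r.observe()['joints'].round(2))
c=snap('wrist','wrist1');V=c['view'];print(-V[:3,:3].T@V[:3,3],V[2,:3])
snap('scene','scene1');snap('side','side1')
E
```

```text
[ 5.77980162e-02 -1.49825315e-01  1.70043048e+00 -4.44089210e-16
  1.59098749e+00  5.77980162e-02]
1.2083 [500.21609822 129.5708319  418.40461922] [ 0.06 -0.15  1.7  -0.    1.59  0.06]
[501.47798421 212.86307555 561.61800912] [-0.00329548 -0.32456711 -0.94585693]
```

View pics/wrist1.png

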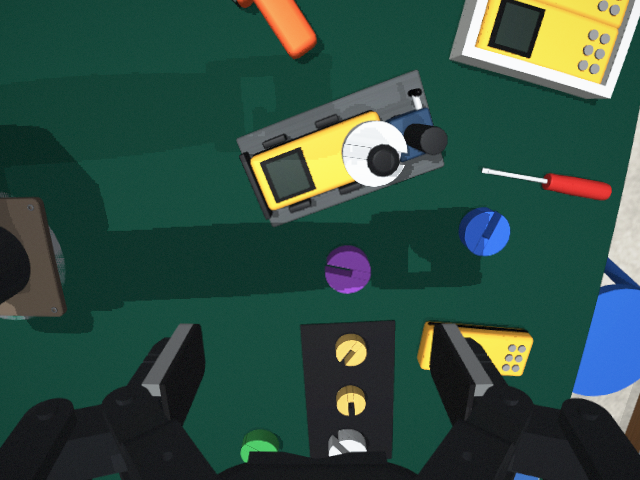

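The wrist view shows the tester: base edges from (240,140) to (420,72) and (275,224) to (443,162), steel disc at (375,153), knob at (383,160), column top at (432,140), and the slot's dark gap near (405,155). Next I'll enlarge it and measure.

```bash
python3 - <<'E'
from h import *
c=dict(np.load('pics/wrist1.npz'));W=cloud(c)
x,y,k=335,110,7
cv2.imwrite('pics/crop2.png',cv2.resize(c['pixels'][y:y+80,x:x+114,::-1],None,fx=k,fy=k,interpolation=cv2.INTER_CUBIC))
def circ(W,win,z0,z1,lab):
    x0,x1,y0,y1=win;w=W[y0:y1,x0:x1].reshape(-1,3);t=w[(w[:,2]>z0)&(w[:,2]<z1)]
    (cx,cy),rad=cv2.minEnclosingCircle(t[:,:2].astype(np.float32)); print(lab,len(t),t[:,2].mean().round(1),round(cx,1),round(cy,1),round(rad,1)); return np.array([cx,cy])
w=(335,450,110,200)
for n in ['wrist1','side1']:
    d=dict(np.load(f'pics/{n}.npz'));Wn=cloud(d).reshape(1,-1,3)
    m=np.abs(Wn[...,0]-560)+np.abs(Wn[...,1]-150)<120;Wn=Wn[:,m[0]]
    f=(0,10**9,0,1); near=lambda W,p,R:W[:,np.hypot(W[0,:,0]-p[0],W[0,:,1]-p[1])<R]
    kn=circ(near(Wn,(560,160),30),f,193,203,n+' knob')
    wt=circ(near(Wn,(560,155),45),f,141.5,151,n+' lower top')
    co=circ(near(Wn,(606,180),22),f,180,191,n+' column')
    print(np.degrees(np.arctan2(*(co-kn)[::-1])),np.hypot(*(co-kn)),np.degrees(np.arctan2(*(co-wt)[::-1])))
# base top edges in the wrist picture
for a,b in [((240,140),(420,72)),((275,224),(443,162))]:
    e=ray(c,*b,12)-ray(c,*a,12);print('edge',np.degrees(np.arctan2(e[1],e[0])))
# other obstacles heights
for n,u,v in [('therm',300,40),('tray',463,30)]: print(n,W[v,u].round())
s=dict(np.load('pics/side1.npz'));S=cloud(s)
print('bottle',S[145,290].round(),S[122,289].round())
mo=ray(s,316.7,405,30);print('mouth',mo)
E
```

```text
wrist1 knob 852 197.4 559.6 167.2 15.1
wrist1 lower top 2425 146.5 563.1 168.9 37.7
wrist1 column 651 186.4 606.4 185.0 13.1
20.912205705936145 50.090492612065674 20.475383140920748
side1 knob 71 195.7 559.2 163.1 14.8
side1 lower top 359 144.6 563.3 165.3 39.2
side1 column 67 184.0 604.8 182.7 15.0
23.321713419773037 49.673160322792086 22.842241649373975
edge 20.000321430575678
edge 20.75926087385989
therm [480. 290.  40.]
tray [677. 306.  28.]
bottle [606. 380. 106.] [608. 397. 164.]
mouth [ 528.67541418 -329.53952304   30.        ]
```

View pics/crop2.png

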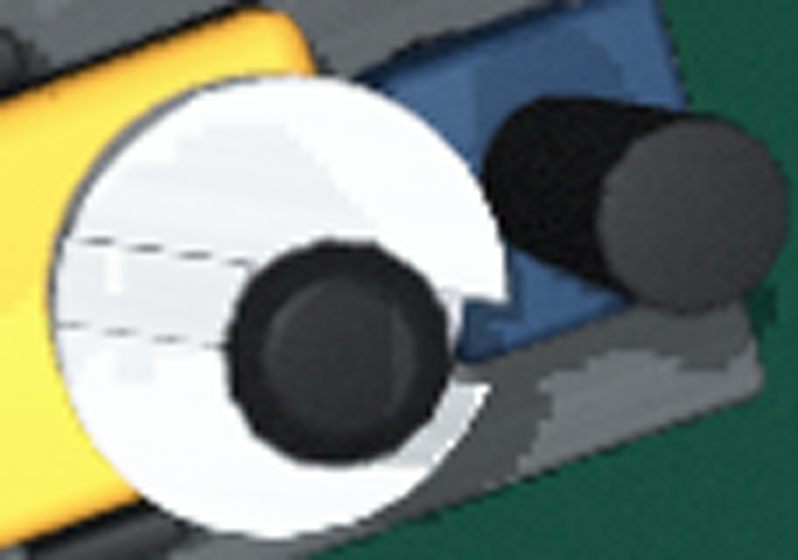

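Lower slot corners in the crop are at (508,300) and (489,384), with the disc centre at (280,307). That puts the slot near -8° in world, while the tester's x is about +20.5°. Plan: slide in along world about 70°, turn 45°, regrasp, then turn the rest. First a close look at the weight.

```bash
python3 - <<'E'
from h import *
c=dict(np.load('pics/wrist1.npz'))
ctr=ray(c,335+280/7,110+307/7,146);print('disc',ctr)
a=ray(c,335+508/7,110+300/7,146);b=ray(c,335+489/7,110+384/7,146);m=(a+b)/2
print(a,b,'slot w',np.hypot(*(a-b)[:2]))
for q in (ctr[:2],[559.6,167.2]): d=m[:2]-q;print('slot ang',np.degrees(np.arctan2(d[1],d[0])),np.hypot(*d))
for p,q in [((75,240),(250,265)),((60,325),(225,347))]:
    d=ray(c,335+q[0]/7,110+q[1]/7,146)-ray(c,335+p[0]/7,110+p[1]/7,146);print('seam',np.degrees(np.arctan2(d[1],d[0])))
r.move_pose([551,-330,200],rv(np.radians(-1.5)))
c=snap('wrist','wrist2');W=cloud(c).reshape(-1,3)
near=W[np.hypot(W[:,0]-551,W[:,1]+353)<45]
top=near[(near[:,2]>26)&(near[:,2]<36)]
(cx,cy),rad=cv2.minEnclosingCircle(top[:,:2].astype(np.float32));print(top[:,2].mean(),cx,cy,rad)
lo=near[(near[:,2]<20)&(np.hypot(near[:,0]-cx,near[:,1]-cy)<29)]
d=np.median(lo,0)[:2]-[cx,cy];print('slot',len(lo),lo.mean(0),np.degrees(np.arctan2(d[1],d[0])))
print(r.observe()['time_s'],r.observe()['tool_pos'],r.observe()['force'])
E
```

```text
disc [559.07158245 167.98862563 146.        ]
[592.22799793 169.14483287 146.        ] [590.20722582 156.99154428 146.        ] slot w 12.320143816843485
slot ang -8.702443978543632 32.5204229409155
slot ang -7.445261452751755 31.88644298179134
seam -7.844819570318981
seam -7.4116487667319895
30.64271486962142 552.4549560546875 -352.75701904296875 33.08201217651367
slot 489 [ 542.61232535 -347.8342957     7.88594981] 155.55046787017164
3.2667 [ 551.82377129 -329.15592868  201.06648737] [-1.1572144  -0.32669407  1.03392388]
```

View pics/wrist2.png

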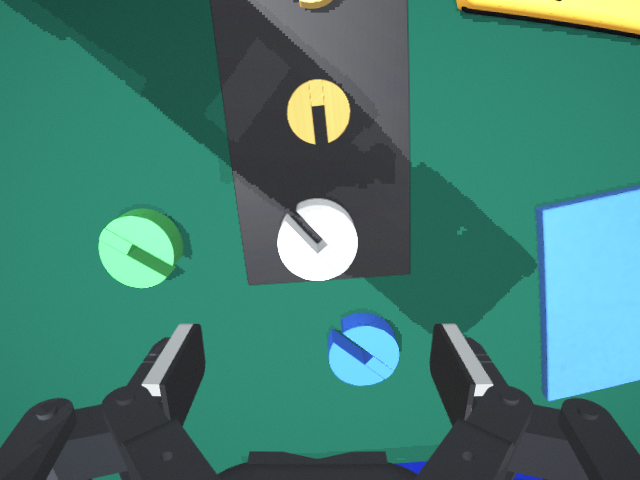

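```bash
python3 - <<'E'
from h import *
c=dict(np.load('pics/wrist2.npz'));g=c['pixels'].astype(int).mean(2)
pts=[]
for v in range(190,290):
    for u in range(270,365):
        p=ray(c,u,v,30)
        if np.hypot(p[0]-552.4,p[1]+352.8)<30 and g[v,u]<150: pts.append(p[:2])
pts=np.array(pts);mu=pts.mean(0);w,E=np.linalg.eigh(np.cov((pts-mu).T));e=E[:,1]
print(len(pts),mu,np.sqrt(w*12),np.degrees(np.arctan2(e[1],e[0])), 'line offset from centre',(np.array([552.4,-352.8])-mu)@E[:,0])
top=[ray(c,u,v,30)[:2] for v in range(190,290) for u in range(270,365) if g[v,u]>200]
print('white circle',cv2.minEnclosingCircle(np.array(top,np.float32)))
x,y,k=265,185,7
cv2.imwrite('pics/crop3.png',cv2.resize(c['pixels'][y:y+80,x:x+105,::-1],None,fx=7,fy=7))
E
```

```text
280 [ 544.28118486 -339.74655624] [ 6.4890108  29.56259663] 130.764134935583 line offset from centre 2.373979598306412
white circle ((551.9686889648438, -351.3418884277344), 34.458770751953125)
```

View pics/crop3.png

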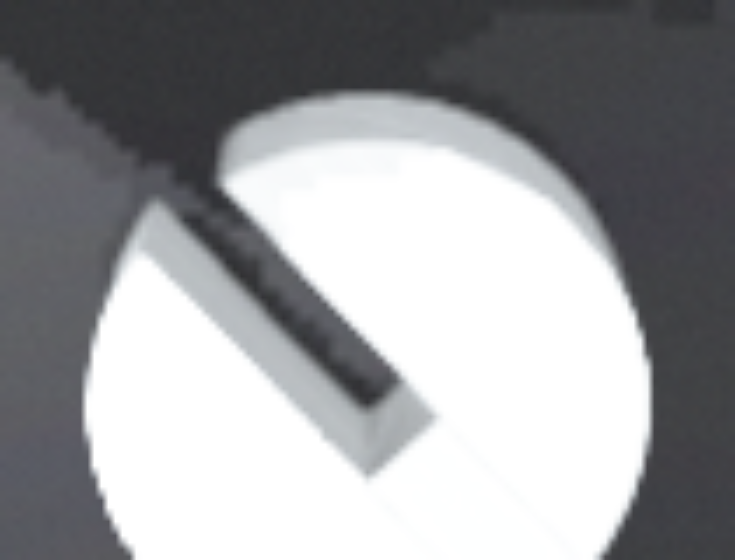

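The crop shows the slot's top edges running from (140,250) to (368,478) and from (220,185) to (437,415). The slot points up-left, about 133° in world, and ends about 5 mm past the centre. Grasping now.

```bash
python3 - <<'E'
from h import *
c=dict(np.load('pics/wrist2.npz'))
R=lambda p:ray(c,265+p[0]/7,185+p[1]/7,30)[:2]
an=[]
for p,q in [((368,478),(140,250)),((437,415),(220,185))]:
    d=R(q)-R(p);an.append(np.degrees(np.arctan2(d[1],d[0])))
print(an, 'centre',R((368,423)), 'end',R((402,447)))
psi=np.radians(np.mean(an)+45-180); print('psi',np.degrees(psi))
X,Y=552.0,-352.6
r.move_pose([X,Y,110],rv(psi))
r.move_linear([X,Y,6],speed=100)   # tips ~ +7 from swing => ~9 mm above bench+pad
print(r.observe()['tool_pos'],r.observe()['force'])
r.gripper_to(60,force=60)
o=r.observe();print(o['time_s'],o['opening'],o['finger_force'],o['tool_pos'],o['tool_rot'],o['force'])
np.save('psi.npy',[psi,np.radians(np.mean(an))])
snap('side','side2')
s=cv2.imread('pics/side2.png');cv2.imwrite('pics/crop4.png',cv2.resize(s[340:480,250:420],None,fx=4,fy=4))
E
```

```text
[np.float64(131.7162506831593), np.float64(130.5178057488469)] centre [ 552.43831103 -354.19836077] end [ 556.36986913 -357.29692243]
psi -3.8829717839968794
[ 552.62228828 -353.13124342    6.9938833 ] [-0.00573205 -0.4950317   0.00299102]
5.2417 63.891094374484005 69.58892080932856 [ 552.53853048 -353.21216426    7.52984769] [ 2.29404033e+00  2.14402183e+00 -2.27639583e-04] [-1.16487571  0.92242312  5.66378627]
```

View pics/crop4.png

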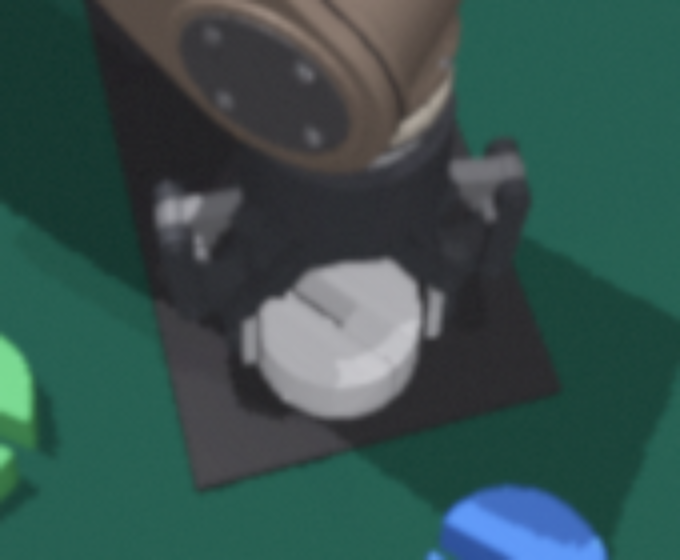

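The pads straddle the rim on a diameter (250,340 / 435,312), and the underside is 3.5 mm below the TCP. Next I lift it, carry it to a standoff and look.

```bash
cat >> h.py <<'E'
S=np.array([559.6,167.4]); A=np.radians(70.)
def go(xy,z,psi=None,speed=150):
    r.move_linear([xy[0],xy[1],z],speed=speed,attitude=None if psi is None else rv(psi))
def st():
    o=r.observe();print(o['time_s'],o['tool_pos'].round(2),'f',o['force'].round(1),'op',round(o['opening'],2),round(o['finger_force'],1));return o
E
python3 - <<'E'
from h import *
psi,sl=np.load('psi.npy'); psi2=psi+A-sl; print(np.degrees(psi2))
go([552.5,-353.2],120); st()
a=np.array([np.cos(A),np.sin(A)]); p=S-80*a
r.move_pose([p[0],p[1],260],rv(psi2)); st()
go(p,157,speed=120); st()
np.save('psi2.npy',psi2)
c=snap('wrist','wrist3'); snap('side','side3')
x=r.observe(); print(r.inverse_kinematics([S[0],S[1],157],rv(psi2)),x['joints'])
s=cv2.imread('pics/side3.png');s=cv2.resize(s[130:230,235:345],None,fx=4,fy=4)
w=cv2.imread('pics/wrist3.png'); cv2.imwrite('pics/m1.png',np.hstack([cv2.resize(s,(352,320)),cv2.resize(w,(427,320))]))
E
```

```text
-64.99999999999999
6.2 [ 551.4  -352.17  117.82] f [ 0.2  0.1 -6.1] op 64.41 68.4
7.9083 [532.25  91.66 259.41] f [-0.4  0.4 -6.7] op 64.56 68.4
8.9167 [533.14  92.16 158.15] f [-0.   0.6 -6.4] op 64.1 68.4
[ 1.17054947e-01  1.60440041e-01  1.86776130e+00 -8.88178420e-16
  1.11339131e+00  1.25151896e+00] [-1.63078056e-02  6.37175221e-02  1.97116933e+00  2.05737888e-05
  1.10399878e+00  1.11811353e+00]
```

View pics/m1.png

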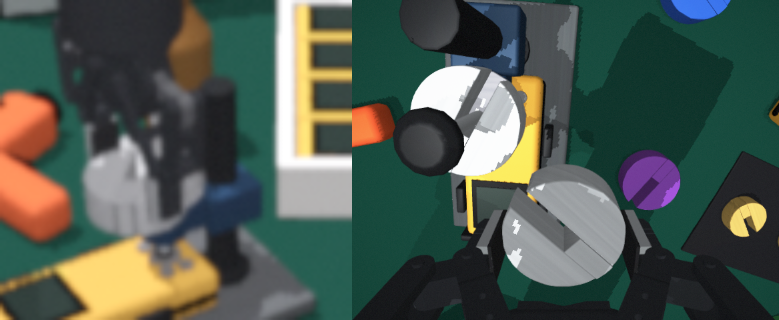

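The view shows the weight held with its slot (mouth near 525,193 in the montage) aimed at the stem, and the knob at (428,140). I'll measure the held weight against the knob in this same wrist frame by depth.

```bash
cat >> h.py <<'E'
def plane(c,zt):
    h,w=c['z_map'].shape;u,v=np.meshgrid(np.arange(w,dtype=float),np.arange(h,dtype=float))
    p=cv2.undistortPoints(np.stack([u,v],-1).reshape(-1,1,2),np.array(c['mtx']),np.array(c['dist_coeffs'],float)).reshape(-1,2)
    V=np.array(c['view']);d=np.c_[p,np.ones(len(p))]@V[:3,:3];o=-V[:3,:3].T@V[:3,3]
    return (o+d*((zt-o[2])/d[:,2])[:,None]).reshape(h,w,3)
def fitcirc(t):
    (x,y),R=cv2.minEnclosingCircle(t[:,:2].astype(np.float32));return np.array([x,y]),R
def slotdir(c,W,ctr,zt,rmin=8):
    P=plane(c,zt);d=P[...,:2]-ctr;rr=np.hypot(d[...,0],d[...,1])
    m=(rr<29)&(rr>rmin)&(W[...,2]<zt-3);q=P[m][:,:2]
    mu=q.mean(0);w,E=np.linalg.eigh(np.cov((q-mu).T));e=E[:,1]; e=e*np.sign(e@(mu-ctr))
    return np.degrees(np.arctan2(e[1],e[0])),E[:,0]@(ctr-mu),np.sqrt(12*w),len(q)
E
python3 - <<'E'
from h import *
c=dict(np.load('pics/wrist3.npz'));W=cloud(c);F=W.reshape(-1,3)
n=F[np.hypot(F[:,0]-533,F[:,1]-92)<40]; n=n[(n[:,2]>150)&(n[:,2]<192)]
zt=np.median(n[:,2]); print('top z',zt)
t=n[abs(n[:,2]-zt)<2.5]
h=np.percentile(t,[0.5,99.5],axis=0);print(h)
ctr,R=fitcirc(t);print('weight',ctr,R,len(t))
print(slotdir(c,W,ctr,zt),slotdir(c,W,np.array([533.1,92.2]),zt))
k=F[np.hypot(F[:,0]-559,F[:,1]-167)<25];k=k[(k[:,2]>194)];print('knob',fitcirc(k),k[:,2].mean())
l=F[(np.hypot(F[:,0]-559,F[:,1]-167)<45)&(abs(F[:,2]-146)<3)];lc,R=fitcirc(l);print('lower',lc,R,slotdir(c,W,S,146,19))
st()
E
```

```text
top z 181.03975012348613
[[503.18368689  60.74158526 178.83360918]
 [566.88413191 127.37927818 182.99082697]]
weight [539.21582031  94.85453033] 38.615360260009766 20956
(np.float64(57.99436492108927), np.float64(-4.937929573949878), array([19.16226806, 31.12458584]), 2113) (np.float64(73.24496006642852), np.float64(3.6088895899432654), array([10.96862752, 22.17820951]), 1803)
knob (array([560.63549805, 167.36265564]), 15.169367790222168) 197.5919451623242
lower [565.13818359 167.16523743] 38.8006591796875 (np.float64(79.35847002692081), np.float64(23.778570440632556), array([10.13888546, 11.65407345]), 835)
9.0167 [533.18  92.22 158.42] f [ 0.  -0.1 -6.7] op 64.36 68.4
```

```bash
cat >> h.py <<'E'
def disc(c,W,guess,zt,R=33,tol=2.5,exclude=None):
    P=plane(c,zt);d0=np.hypot(P[...,0]-guess[0],P[...,1]-guess[1]);m=d0<R+12
    p=P[m][:,:2];on=abs(W[m][:,2]-zt)<tol
    s=np.where(on,1,-1); best=None
    for dx in np.arange(-7,7.1,.5):
        for dy in np.arange(-7,7.1,.5):
            q=np.hypot(p[:,0]-guess[0]-dx,p[:,1]-guess[1]-dy)<R
            v=s[q].sum()
            if best is None or v>best[0]: best=(v,guess[0]+dx,guess[1]+dy)
    return np.array(best[1:]),best[0]
E
python3 - <<'E'
from h import *
c=dict(np.load('pics/wrist3.npz'));W=cloud(c)
ctr,v=disc(c,W,(533,92),181);print(ctr,v)
for q in (ctr,):
    for rm in (0,5,10): print(slotdir(c,W,q,181,rm))
P=plane(c,181);d=P[...,:2]-ctr;m=(np.hypot(d[...,0],d[...,1])<29)&(W[...,2]<178)
x0,x1=np.where(m.any(0))[0][[0,-1]];y0,y1=np.where(m.any(1))[0][[0,-1]];print(x0,x1,y0,y1)
M=m[y0:y1+1:4,x0:x1+1:3];print('\n'.join(''.join('#' if k else '.' for k in row) for row in M))
E
```

```text
[535.   92.5] 17020
(np.float64(69.18760447757073), np.float64(0.5265591451798182), array([10.8372115 , 33.74129331]), 2703)
(np.float64(71.01841286773309), np.float64(1.1440487319859045), array([11.24563277, 28.81691085]), 2165)
(np.float64(70.73837453476747), np.float64(1.0834849420367112), array([10.99984971, 19.38340187]), 1616)
247 338 293 373
...............................
......####.....................
....#######....................
...##########..................
.#############.................
################...............
..##########.####..............
....###############............
.....###############...........
.......###############.........
.........##############........
..........##############.......
............##############.....
.............##############....
..............###############..
................##############.
..................############.
....................#########..
.....................#####.....
......................###......
...............................
```

The held weight's centre is (535,92.5), 1.9 mm from the TCP along tool x. Its slot points at 70° and the knob is at (560.6,167.4). I'll correct for that and slide in.

```bash
cat >> h.py <<'E'
K=np.array([560.4,167.4]); ERR=np.array([0.8,0.0]); OFFT=1.8   # stem in wrist frame; steady arm error; weight centre ahead along tool x
def tcp(center,psi,off=OFFT): return np.asarray(center)-off*np.array([-np.sin(psi),np.cos(psi)])-ERR
E
python3 - <<'E'
from h import *
psi=float(np.load('psi2.npy')); a=np.array([np.cos(A),np.sin(A)])
z=154.3
go(tcp(K-80*a,psi),z,speed=40); st()
go(tcp(K-20*a,psi),z,speed=70); o=st()
if np.hypot(*o['force'][:2])<6:
    go(tcp(K,psi),z,speed=40); o=st()
    if np.hypot(*o['force'][:2])<6:
        p=psi+np.radians(45); t=tcp(K,p); r.move_pose([t[0],t[1],z],rv(p)); st()
E
```

```text
9.2667 [530.4   91.46 154.33] f [-0.8  0.6 -6.4] op 64.4 68.4
10.275 [551.   147.61 154.19] f [-0.4  0.6 -6.5] op 64.23 68.4
10.925 [557.9  166.79 154.19] f [-0.1  0.  -6.6] op 64.25 68.4
11.7 [558.92 165.56 154.26] f [ 0.4  0.9 -6.3] op 64.22 68.4
```

```bash
echo "ERR=np.zeros(2)" >> h.py; python3 - <<'E'
from h import *
psi=float(np.load('psi2.npy'))+np.radians(45); t=tcp(K,psi)
go(t,154.3,speed=30)
for z in (150,148,147,146.3):
    go(t,z,speed=25); o=st()
    if o['force'][2]>-1.5: break
r.gripper_to(85); o=st()
p=psi-np.radians(90)
q=r.inverse_kinematics([t[0],t[1],o['tool_pos'][2]],rv(p)); print(q,r.observe()['joints'])
c=snap('wrist','wrist4');snap('side','side4')
W=cloud(c)
F=W.reshape(-1,3);n=F[np.hypot(F[:,0]-560,F[:,1]-167)<32];n=n[(n[:,2]>155)&(n[:,2]<180)];zt=np.median(n[:,2]);print('top',zt)
ctr,v=disc(c,W,K,zt);print(ctr,v);
k=F[np.hypot(F[:,0]-559,F[:,1]-167)<25];k=k[(k[:,2]>185)];print('knob',fitcirc(k),np.median(k[:,2]))
E
```

```text
12.275 [559.64 165.69 149.77] f [-0.6 -0.5 -7.1] op 64.35 68.5
12.525 [559.93 165.77 148.53] f [-1.8 -0.2 -3.1] op 64.18 68.7
12.775 [559.95 165.76 147.53] f [-2.  -1.  -1.3] op 63.99 68.9
13.1167 [560.46 165.74 147.75] f [ 0.4 -1.2 -0.3] op 84.96 0.0
[ 1.14096802e-01  1.70428090e-01  1.87473649e+00 -4.44089210e-16
  1.09642808e+00  2.03395898e+00] [ 1.14039571e-01  1.70862031e-01  1.87423810e+00 -3.86135741e-05
  1.09463703e+00  4.63162518e-01]
top 169.36856896053806
[561.4 166.9] 5408
knob (array([563.37695312, 174.90132141]), 22.02069091796875) 195.72286781101354
```

The weight is released on the lower one with its top at 169.4 mm, so it has sunk about 3 mm as expected. Next I swing the open gripper back 90°, regrasp and lift clear.

```bash
python3 - <<'E'
from h import *
psi=float(np.load('psi2.npy'))+np.radians(45); z=147
go(K,z,speed=30)
for d in (-30,-60,-90): r.move_pose([K[0],K[1],z],rv(psi+np.radians(d))); st()
psi-=np.radians(90); np.save('psi3.npy',psi)
r.gripper_to(60,force=60); st()
go(K,154,speed=40); st()
c=snap('wrist','wrist5');snap('side','side5');W=cloud(c);F=W.reshape(-1,3)
n=F[np.hypot(F[:,0]-560,F[:,1]-167)<32];n=n[(n[:,2]>160)&(n[:,2]<183)];zt=np.median(n[:,2]);print('top',zt)
ctr,v=disc(c,W,K,zt);print(ctr,v)
P=plane(c,zt);d=P[...,:2]-K;rr=np.hypot(d[...,0],d[...,1]);m=(rr<36)
x0,x1=np.where(m.any(0))[0][[0,-1]];y0,y1=np.where(m.any(1))[0][[0,-1]];print(x0,x1,y0,y1)
Z=W[...,2]-zt;ch=np.where(~m,' ',np.where(Z>5,'K',np.where(Z<-3,'#','.')))
print('\n'.join(''.join(row) for row in ch[y0:y1+1:6,x0:x1+1:3]))
E
```

```text
14.0333 [560.39 167.4  146.96] f [0.2 0.3 0.7] op 84.92 0.0
14.6 [560.39 167.41 146.98] f [-0.7 -0.7 -0. ] op 85.02 0.0
15.1667 [560.38 167.38 146.96] f [-0.6 -0.3 -1. ] op 85.06 0.0
15.4833 [560.36 167.12 147.24] f [-0.7 -2.3  1. ] op 64.16 69.8
15.8083 [559.3  167.47 152.57] f [-0.1 -0.5 -7. ] op 63.85 69.0
top 173.95476305190334
[560.9 166.9] 9086
215 417 262 434
                                ####                                
                      ######.###...#.#..#######                     
                 .####.........................#####                
             ####..................................####             
           ###........................................####          
         K##.............................................###        
       K##.................................................###      
     K###...................................................###     
    ###.......................................................###   
   ###.........................................................###  
  ###....................................
[... 546 characters left out ...]
KKKKKKKKKKKKK.................KK 
  KK..............#KKKKKKKKKKKKKKKKKKKKKKKKKKKKKK................K  
   K.##.........###KKKKKKKKKKKKKKKKKKKKKKKKKKKKKKK............##.   
    .###.....######KKKKKKKKKKK.KKKKKKKKKKKKKKKKKKK...........###    
      ###..#######KKKKKKKKKKKKKKKKKKKKKKKKKKKKKKKK..........###     
       ############KKKKKKKKKKKKKKKKKKKKKKKKKKKKK.K........###       
         ###########KKKKKKKKKK.KKKKKKKKKKKKKKKKKK.......###         
            ######..KKKKKKKKKKKKKKKKKKKKKKKKKKKK.....####           
               ######.KKKKKKKKKKKKKKKKKKKKKKKK....####              
                  ######KKKKKKKKKKKKKKKKKKKK######                  
                        #####KKKKKKKKKKK#####
```

```bash
cat >> h.py <<'E'
def slotring(c,W,ctr,zt,r0=21,r1=30,excl=0):
    P=plane(c,zt);d=P[...,:2]-ctr;rr=np.hypot(d[...,0],d[...,1]);an=np.degrees(np.arctan2(d[...,1],d[...,0]))
    m=(rr>r0)&(rr<r1)&(W[...,2]-zt<-3);h,e=np.histogram(an[m]%360,72,(0,360));pk=e[h.argmax()]+2.5
    s=m&(abs((an-pk+180)%360-180)<30);e=d[s];mu=e.mean(0);return np.degrees(np.arctan2(mu[1],mu[0])),len(e)
E
python3 - <<'E'
from h import *
c=dict(np.load('pics/wrist5.npz'));W=cloud(c)
for q in (K,[560.9,166.9]): print(slotring(c,W,np.array(q),174),slotring(c,W,np.array(q),174,24,29))
psi=float(np.load('psi3.npy'))
go(K,155.5,speed=30);r.pause(.2); st()
c=snap('wrist','wrist6');W=cloud(c);F=W.reshape(-1,3)
n=F[np.hypot(F[:,0]-560,F[:,1]-167)<30];n=n[(n[:,2]>165)&(n[:,2]<183)];zt=np.median(n[:,2]);print('top',zt,slotring(c,W,K,zt),disc(c,W,K,zt))
E
```

```text
(np.float64(109.94860407375458), 391) (np.float64(110.75743247383669), 247)
(np.float64(109.9817600412352), 365) (np.float64(110.41695766305816), 228)
16.3583 [560.39 167.4  155.47] f [-0.8  0.5 -5.9] op 64.48 69.0
top 176.87042575374514 (np.float64(109.0437205761508), 465) (array([561.9, 166.9]), np.int64(9087))
```

```bash
python3 - <<'E'
from h import *
psi=float(np.load('psi3.npy'))
for d in (30,60): r.move_pose([K[0],K[1],155.5],rv(psi+np.radians(d)))
psi+=np.radians(60);np.save('psi4.npy',psi);r.pause(.2);st()
c=snap('wrist','wrist7');W=cloud(c);snap('scene','scene7');snap('side','side7')
print(slotring(c,W,K,177),slotring(c,W,K,177,24,29),disc(c,W,K,177))
P=plane(c,177);d=P[...,:2]-K;rr=np.hypot(d[...,0],d[...,1]);m=(rr<36)
x0,x1=np.where(m.any(0))[0][[0,-1]];y0,y1=np.where(m.any(1))[0][[0,-1]]
k=3;im=lambda n,x,y,w,h,k:cv2.resize(cv2.imread(f'pics/{n}.png')[y:y+h,x:x+w],None,fx=k,fy=k,interpolation=cv2.INTER_CUBIC)
cv2.imwrite('pics/m2.png',np.hstack([cv2.resize(im('wrist7',160,190,300,240,2),(500,400)),cv2.resize(im('side7',245,145,75,100,4),(300,400))]))
E
```

```text
17.7417 [560.37 167.4  155.47] f [ 0.2 -0.6 -7.2] op 64.09 69.0
(np.float64(170.21670953929782), 413) (np.float64(171.03885391851583), 271) (array([561.9, 167.4]), np.int64(9304))
```

View pics/m2.png

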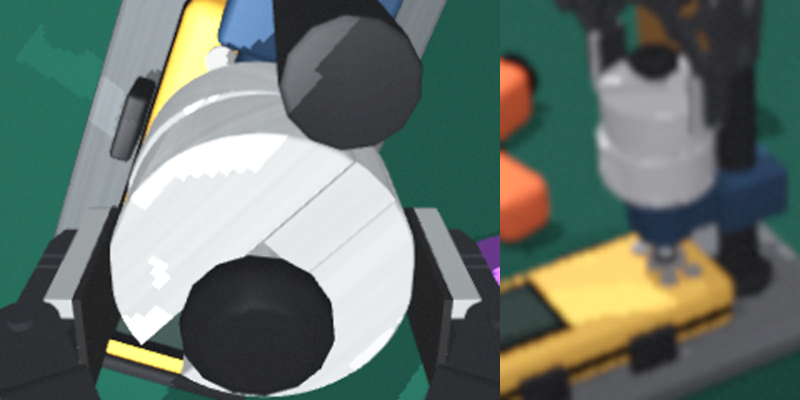

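The slot points to the lower left, with its opening between (140,345) and (185,375). The seams opposite it run from (235,245) to (352,160) and from (312,272) to (395,205). I'll compute the exact angle from the seams, trim, and lower.

```bash
python3 - <<'E'
from h import *
c=dict(np.load('pics/wrist7.npz'));an=[]
for p,q in [((235,245),(352,160)),((312,272),(395,205))]:
    d=ray(c,160+q[0]*.6,190+q[1]*.6,177)-ray(c,160+p[0]*.6,190+p[1]*.6,177);an.append(np.degrees(np.arctan2(d[1],d[0])))
print('seams',an,'(lower slot -7.7)')
dl=float(np.clip(-7.7-np.mean(an),-8,8))
psi=float(np.load('psi4.npy'))+np.radians(dl);print('trim',dl)
r.move_pose([K[0],K[1],155.5],rv(psi))
for z in (151,149,148,147,146,145):
    go(K,z,speed=25); o=st()
    if o['force'][2]>-1.5: break
r.gripper_to(85); st()
go(K,260,speed=80); st()
r.move_pose([500,130,420],rv(0)); r.pause(.3)
c=snap('wrist','wrist8');W=cloud(c);F=W.reshape(-1,3)
n=F[np.hypot(F[:,0]-560,F[:,1]-167)<30];n=n[(n[:,2]>160)&(n[:,2]<180)];zt=np.median(n[:,2]);print('top',zt,len(n))
print(slotring(c,W,K,zt),disc(c,W,K,zt))
k=F[np.hypot(F[:,0]-559,F[:,1]-167)<25];k=k[(k[:,2]>189)];print('knob',fitcirc(k),np.median(k[:,2]));st()
E
```

```text
seams [np.float64(-10.535808268751003), np.float64(-6.148859452486377)] (lower slot -7.7)
trim 0.6423338606186908
18.475 [560.56 167.38 151.2 ] f [ 0.2  0.4 -5. ] op 64.16 69.2
18.725 [560.69 167.42 149.62] f [-0.3 -0.5 -2.1] op 64.1 69.4
18.975 [560.69 167.42 148.58] f [-0.6  0.6 -1.1] op 64.25 69.5
19.325 [560.84 167.45 148.47] f [ 0.4 -0.   0.1] op 85.05 0.0
20.875 [560.08 167.35 259.19] f [-0.2 -0.5 -0.2] op 85.59 0.0
top 169.58651760219647 2011
(np.float64(175.8812564726664), 121) (array([560.9, 166.9]), np.int64(1455))
knob (array([559.0357666 , 161.85392761]), 20.337621688842773) 195.21730999952484
22.1083 [500.04 130.07 419.05] f [ 0.2  0.7 -0.5] op 85.07 0.0
```

```bash
python3 - <<'E'
from h import *
for n in ('scene','side'):
    c=snap(n,n+'8');W=cloud(c);F=W.reshape(-1,3);col=c['pixels'].reshape(-1,3).astype(int).mean(1)
    o=np.array(c['view']);
    for z0,z1,l in ((121,141,'lower'),(146,166,'upper')):
        m=(np.hypot(F[:,0]-K[0],F[:,1]-K[1])<40)&(F[:,2]>z0)&(F[:,2]<z1);d=F[m][:,:2]-K
        an=np.degrees(np.arctan2(d[:,1],d[:,0]));rr=np.hypot(*d.T);b=np.round(an/8)*8
        print(n,l,[(int(k),int((b==k).sum()),round(float(np.median(rr[b==k]),),0) if 0 else round(float(np.median(rr[b==k])),0),int(np.median(col[m][b==k]))) for k in np.unique(b)])
E
```

```text
scene lower [(-160, 2, 34.0, 136), (-152, 1, 33.0, 112), (-144, 3, 34.0, 116), (-136, 1, 32.0, 171), (-128, 6, 33.0, 128), (-120, 3, 32.0, 131), (-112, 6, 32.0, 134), (-104, 5, 31.0, 139), (-96, 5, 30.0, 143), (-88, 9, 31.0, 142), (-80, 6, 28.0, 145), (-72, 8, 32.0, 144), (-64, 7, 29.0, 143), (-56, 10, 30.0, 142), (-48, 7, 31.0, 139), (-40, 5, 31.0, 138), (-32, 9, 29.0, 137), (-24, 2, 33.0, 126), (-16, 6, 28.0, 132), (-8, 1, 30.0, 161), (0, 1, 28.0, 137), (8, 6, 29.0, 125), (16, 6, 34.0, 62), (24, 2, 35.0, 55)]
scene upper [(-168, 1, 27.0, 253), (-144, 2, 31.0, 136), (-136, 3, 32.0, 132), (-128, 3, 31.0, 124), (-120, 5, 32.0, 129), (-112, 9, 31.0, 132), (-104, 3, 31.0, 140), (-96, 7, 32.0, 138), (-88, 7, 32.0, 140), (-80, 8, 29.0, 143), (-72, 6, 32.0, 147), (-64, 11, 34.0, 145), (-56, 5, 31.0, 146), (-48, 9, 32.0, 144), (-40, 9, 34.0, 139), (-32, 5, 33.0, 134), (-24, 8, 31.0, 130), (-16, 7, 31.0, 129), (-8, 3, 33.0, 130), (0, 4, 33.0, 119), (8, 5, 35.0, 93), (16, 6, 39.0, 15), (40, 1, 27.0, 253), (72, 1, 9.0, 142), (80, 3, 11.0, 168), (136, 2, 14.0, 123), (144, 3, 19.0, 142), (152, 5
[... 606 characters left out ...]
, 34.0, 116), (-168, 2, 34.0, 136), (-160, 8, 35.0, 176), (-152, 10, 34.0, 163), (-144, 11, 34.0, 162), (-136, 12, 35.0, 161), (-128, 12, 35.0, 160), (-120, 17, 35.0, 159), (-112, 17, 35.0, 159), (-104, 19, 35.0, 160), (-96, 15, 35.0, 160), (-88, 15, 35.0, 159), (-80, 19, 35.0, 157), (-72, 16, 35.0, 154), (-64, 11, 34.0, 151), (-56, 14, 34.0, 146), (-48, 9, 34.0, 143), (-40, 7, 33.0, 135), (-32, 5, 33.0, 132), (-24, 4, 33.0, 112), (-16, 4, 33.0, 112), (-8, 2, 20.0, 214), (0, 2, 37.0, 54), (8, 15, 37.0, 74), (16, 3, 36.0, 173), (40, 2, 11.0, 190), (48, 2, 17.0, 205), (120, 1, 29.0, 206), (128, 1, 35.0, 213), (144, 4, 11.0, 186), (152, 5, 16.0, 210), (160, 11, 22.0, 176), (168, 13, 28.0, 177)]
```

Both cameras show the lower slot still at about -8°, the upper slot at about 172°, and the weight seated and centred with the plunger sunk 3 mm. Handing in.

```bash
python3 -c "
from bench import r
print(r.sign_off())"
```

```text
the job is handed in; nothing more can be done
None
```

The steel weight is on the tester, flat on the lower weight and centred on the stem to within about 1 mm. Its slot points opposite the lower one within a few degrees, nothing else was touched, and I handed the job in at about 22 s of the 48 s allowed.

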